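# Clamp a carton for taping

### The job

Clamp the red-banded carton in the carton clamp for taping: slide the blue jaw open by its black grip, stand the carton upright and lengthways on the middle of the bed between jaw and fence, then slide the jaw until the carton is pressed against the fence's orange pad and the sprung pad gives by a few millimetres. Feel for it: the carton must be held firmly, not crushed. Let go, and leave the other cartons and the things on the bench where they are.

Things in the scene. Friction and masses are not known exactly. Their poses are not given: they have to be found in the camera images.
- clamp: Carton clamp fixed to the bench: aluminium bed 120 (x) by 400 (y) by 15 mm high with a dark slide track along its middle. Origin: centre of its underside; y runs along the track from the blue sliding jaw at the -y end to the grey fence at the +y end; z is up.
- bed_top (a point): Centre of the bed's top (15 mm above the bench; axes as the clamp's). The grey fence facing the jaw carries an orange sprung pad, 64 wide, 49 mm high. Its face lies between y = 50 and 100 mm from here: not measured, see or feel it. The pad resists with 2.4 N at first touch, +1.2 N per mm, up to 12 N at its full 8 mm travel, then it is rigid.
- jaw: Blue sliding jaw (axes as the clamp's). Sliding friction about 8 N; it stays where left, also against up to 8 N. Origin: bed-top height, below the middle of its flat front face (towards +y), 70 wide, 51 mm high. The origin travels from y = -120 (fully open, end stop) to +40 mm in the clamp's frame; it starts partly closed, mostly too far for a carton.
- jaw_grip (a point): Centre of the jaw's black grip, an upright fin 14 mm thick (clamp x) by 32 mm (clamp y), 50 mm behind the jaw's front face. This point is 40 mm above the bed top; the fin's top is 15 mm higher; the jaw's foot (50 mm wide) begins 27 mm lower. Pinch it from above across its thickness.
- carton_red_mid (a point): Centre (27.5 mm up) of the carton to clamp: closed cardboard box with a red tape band round its middle, 60 (its x) by 90 (its y) by 55 mm high, about 0.2 kg, standing on the bench. More than 20 N from the jaw crushes it.
- carton_blue_mid (a point): Centre of an identical carton with a blue tape band. To be left alone.
- carton_white_mid (a point): Centre of an identical carton with a white tape band. To be left alone.
- tape_roll: Bystander: amber roll of tape lying flat, 100 mm across, 48 mm high. Origin: centre of its underside.
- red_bin: Bystander: empty red open bin 160 by 100 by 75 mm high. Origin: centre of its underside.
- scanner: Bystander: dark hand scanner in its stand, 75 by 85 mm foot, 90 mm high. Origin: centre of its foot.
- mug: Bystander: white mug, 82 mm across, 95 mm high. Origin: centre of its underside.
- dispenser: Bystander: black desk tape dispenser, 70 by 150 by 106 mm high. Origin: centre of its underside.
There are look-alikes about, which are no part of the job. What is shaped like the part that bears carton_red_mid but green is not meant.

How it is judged:
By the outcome, as a careful person would: the job done as asked, in the order asked, and still so for the second after the job is handed in, with the robot touching nothing.
It also fails if it takes over 61 s, if anything falls off the work surface, if the arm or the gripper's body presses on something with over 40 N, if the wrist force passes 120 N, or if a joint passes its speed limit or range.

### The arm

A 6-joint arm with a two-finger parallel gripper is mounted at the origin on the work surface. World frame = base frame: x ahead of the robot, y to its left, z up, the work surface at z = 0. Lengths are in m, angles in rad, forces in N, time in s.
With the tool pointing down it reaches from about 0.425 to 0.95 m from the base axis. Payload 3.5 kg.
Tool frame: the origin (TCP) lies midway between the tips of the shut fingers; the grasp point (between the pads) lies 19 mm behind it (ctrl.pinch_z is the distance from the TCP to the grasp point, in m); z points along the fingers, y is the line along which they close (so a half turn about z gives the same grasp; the last joint's range is limited). The gripper opens to 85 mm and grips with 20 to 120 N. Pads are 22 mm wide; open, the fingers measure 114 mm over their backs; the gripper's body (76 mm by 85 mm) begins 54 mm behind the grasp point. The pads swing forward as they close: fully open they stand 13 mm farther back than shut.
Start: joints at [1.198, 0.286, 1.577, -0, 1.279, -0.15], TCP at [0.149, 0.658, 0.231] pointing down, gripper open.
Joint ranges: [-2.77, 2.77], [-0.9, 2.22], [0.21, 2.48], [-1.53, 4.67], [0.24, 2.81], [-2.84, 2.84]. Speed limits (rad/s): [2.79, 2.79, 3.14, 3.14, 3.14, 3.14].

### API

Orientations are given as a unit quaternion [x, y, z, w].
In Python, from plant import get_state, viewer, sign_off, ctrl gives the robot as it stands. The module is installed in compiled form; this text tells all that it offers.
- The arm moves only by the shell command python3 -m handwheel 'ROWS' [FORCE]. ROWS is JSON, a list that holds one entry, the list of rows, each a list of 5 numbers: the finger opening in m, from 0 to 0.0854, then the shift along the tool's x, y, z in m, then the turn about the tool's z in degrees. In form: [[[claw, x, y, z, spin], ...]]. A call has 1 to 12 rows; each row shifts and turns the commanded pose from where the row before left it, along the tool's axes as they then stand; what a row does not reach is not made up. A row lasts 1/12 s, in which the tool goes at most 41.7 mm and 7.16 degrees, less where a joint would pass 70% of its speed; a pose out of reach is approached as far as the arm can. A call is refused whole if a number of a shift passes 0.0417 or a number of a turn 7.16, either way. A call with a gripper value outside its range is refused whole. The fingers move at their own pace and stop on an object; FORCE is the grip in N (left out, the last holds). Time passes only in rows, so rows that do not move let the fingers close. It gives the time, the measured TCP pose, the force, the opening and the grip force at its end, in the units of the state.
- get_state(): the state, without advancing time (a new reading comes with each control period).
- viewer.read_camera(name): name is "side" or "top" or "wrist"; returns the picture (384x512x3 uint8, blue, green, red); there is no depth.
- viewer.camera_params(name): a dict with "fov_y" (degrees; the focal length in pixels is half the picture's height over the tangent of half this angle, whatever the lens; pixels are square), "cx", "cy" (the principal point, pixels), "xyz" and "attitude" of the camera in the world; the wrist camera has in their place "hand_eye" (4x4, takes a point from camera to tool coordinates, whose origin is the TCP and whose axes are the flange's). Camera axes: x right, y up, looking along -z (the intrinsics and any distortion apply to the point x, -y, -z); pixel columns grow to the right and rows downward; lengths in m; the calibration is good to about 2 mm. A picture is of the moment at which its call begins: read the wrist's pose just before it. camera_params takes no time and is no camera call.
- sign_off(): hands the job in; it is judged then, once.
Trained networks look in the newest picture that a camera, given by its name, has taken for a name from the list of things; names that differ only in an ending like _2 or _b are one class to them, and where a whole thing is asked for, a point or a joint stands for the part that bears it (a point fixed in the world has none). Each returns a list of dicts, best first, with "confidence" (0 to 1); they miss things now and then, are a little off and sometimes report something else, mostly with a low value. They report only what shows in the picture. A call takes as long as a camera call. They do not tell look-alikes from the thing itself.
- viewer.look_for(camera, name): "extent" ([left, top, width, height] as shares, 0 to 1, of the picture: columns of its width, rows of its height, round what is visible of it).
- viewer.outline_of(camera, name): "mask" (384x512 bool, what is visible of it) and "extent" ([left, top, width, height] as shares, 0 to 1, of the picture: columns of its width, rows of its height, round what is visible of it).
- viewer.pinpoint(camera, name): "xy" ([column, row] as shares, 0 to 1, of the picture: columns of its width, rows of its height: a listed point, or the origin of a listed thing).
The state is a dict: "time": time; "qpos": joint angles; "dq": joint speeds; "joint_efforts": joint torques, N m; "eef_pos": TCP position; "tcp_rot": TCP orientation; "contact_force": force on the tool from outside, world axes, zero at the start; "wrist_torque": the same for the moment, N m; "opening": opening from 0.0 (shut) to 1.0 (fully open); "finger_force": force on a finger pad.
Only numpy, scipy, OpenCV 4.12 (cv2) and the standard library are available. Lean on these libraries where they do the work, as an engineer would, in place of code of your own. Each camera call takes 0.05 s, during which the arm holds its last target. There are 200 camera calls.

## Working session

There is one attempt and no reset: what is moved stays moved. The work goes in short steps, Python scripts to look and compute and a shell command to move; the robot and the scene stay as the last step left them, time stands still between calls to the robot, and variables do not carry over. Pictures are saved under pics/ and viewed, at most 10 in all, crops included, and the job is handed in when it is done.

```bash
mkdir -p pics
python3 - <<'E'
from plant import get_state, viewer, ctrl
import cv2
s=get_state(); print(s, ctrl.pinch_z)
for n in("top","side"):
    im=viewer.read_camera(n); cv2.imwrite(f"pics/{n}0.png",im); print(n,viewer.camera_params(n))
print(viewer.camera_params("wrist"))
E
```

```text
{'time': 0.0, 'qpos': array([ 1.19797427e+00,  2.87205830e-01,  1.57821011e+00,  1.56047061e-05,
        1.27856632e+00, -1.49988831e-01]), 'dq': array([ 1.51816411e-03,  4.27234239e-06,  1.50026435e-03, -4.17420755e-04,
        2.83056284e-04, -8.47858638e-05]), 'joint_efforts': array([-2.48171301e-05, -4.05968320e+01, -2.92633152e+01, -2.37522509e-04,
        5.81684566e-03, -8.35865904e-06]), 'eef_pos': array([0.14888671, 0.65769562, 0.22990246]), 'tcp_rot': array([ 1.11188403e-01,  9.93798627e-01, -1.15228455e-03, -3.15998768e-04]), 'contact_force': array([-0.69272168, -0.00179591,  0.13460831]), 'wrist_torque': array([-0.03566719, -0.02619135, -0.01305049]), 'finger_force': 0.0, 'opening': 0.9992229915369668} 0.0187
top {'fov_y': 49.650801741600006, 'cx': 255.01992144274402, 'cy': 192.39481874003704, 'xyz': array([ 0.40520944, -0.10808291,  1.3174264 ]), 'attitude': array([ 0.03110316, -0.04510124, -0.70481508,  0.70727235])}
side {'fov_y': 56.43535312085311, 'cx': 255.34400915293236, 'cy': 188.15840734143723, 'xyz': array([ 0.30315646, -0.57655478,  0.71121402]), 'attitude': array([ 0.3296346 , -0.08262168, -0.24027019,  0.90927714])}
{'fov_y': 68.18751925860579, 'cx': 256.44700131247043, 'cy': 189.13366297109835, 'hand_eye': array([[-1.60783819e-03,  9.44556303e-01,  3.28345558e-01,
         8.43433219e-02],
       [ 9.99998679e-01,  1.44039003e-03,  7.53189969e-04,
        -6.24208650e-04],
       [ 2.38484664e-04,  3.28346335e-01, -9.44557371e-01,
        -1.39968525e-01],
       [ 0.00000000e+00,  0.00000000e+00,  0.00000000e+00,
         1.00000000e+00]])}
```

View pics/top0.png

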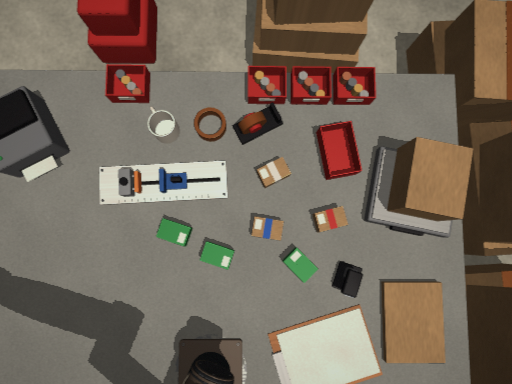

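View pics/side0.png

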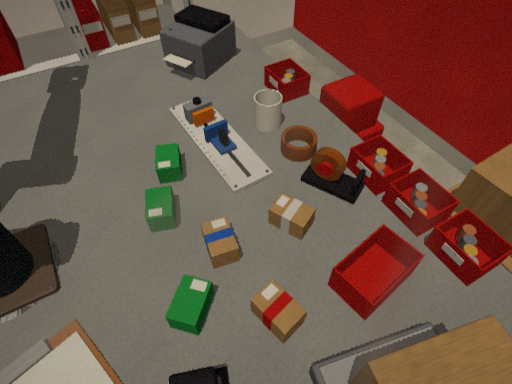

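Top view: the clamp is at (163,183), with its fence and orange pad at the left (138,180) and the blue jaw at (173,180). The red-banded carton is at (330,218), blue-banded at (267,228), white-banded at (273,171), and there are three green look-alikes. The side view agrees, with the red carton at (278,309).

```bash
cat > h.py <<'E'
import numpy as np, cv2
from scipy.spatial.transform import Rotation as R
from plant import get_state, viewer
def cam(n, s=None):
    p=viewer.camera_params(n); f=192/np.tan(np.radians(p["fov_y"]/2))
    if n=="wrist":
        T=np.eye(4); T[:3,:3]=R.from_quat(s["tcp_rot"]).as_matrix(); T[:3,3]=s["eef_pos"]
        M=T@p["hand_eye"]; return f,p["cx"],p["cy"],M[:3,:3],M[:3,3]
    return f,p["cx"],p["cy"],R.from_quat(p["attitude"]).as_matrix(),p["xyz"]
def back(c,u,v,z):
    f,cx,cy,Rm,t=c
    d=Rm@np.array([(u-cx)/f,-(v-cy)/f,-1]); return t+d*(z-t[2])/d[2]
def proj(c,P):
    f,cx,cy,Rm,t=c; q=Rm.T@(np.asarray(P)-t); return np.array([cx+f*q[0]/-q[2],cy-f*q[1]/-q[2]])
E
python3 - <<'E'
from h import *
np.set_printoptions(precision=4,suppress=True)
Z={"clamp":0,"bed_top":.015,"jaw":.015,"jaw_grip":.055,"carton_red_mid":.0275,"carton_blue_mid":.0275,"carton_white_mid":.0275}
for n in("top","side"):
    c=cam(n); print(n,"base at",proj(c,[0,0,0]),"tcp",proj(c,get_state()["eef_pos"]))
    im=viewer.read_camera(n)
    for k,z in Z.items():
        for r in viewer.pinpoint(n,k)[:3]:
            u,v=r["xy"][0]*512,r["xy"][1]*384
            print(k,round(r["confidence"],2),np.round([u,v]),back(c,u,v,z))
    if n=="top":
        g=[back(c,u,v,.015) for u,v in((100,167),(226,161),(227,197),(101,204))];print("bed corners",g)
        m=im[140:230,90:350]; cv2.imwrite("pics/crop.png",cv2.resize(m,None,fx=3,fy=3,interpolation=cv2.INTER_CUBIC))
E
```

```text
top base at [210.5783 371.0785] tcp [-59.9827 339.6338]
clamp 0.81 [163. 185.] [0.5692 0.1607 0.    ]
clamp 0.63 [275. 169.] [ 0.6228 -0.1968  0.    ]
bed_top 0.89 [162. 184.] [0.5709 0.159  0.015 ]
bed_top 0.69 [260. 126.] [ 0.7606 -0.1489  0.015 ]
jaw 0.81 [161. 180.] [0.5842 0.1613 0.015 ]
jaw 0.67 [348. 273.] [ 0.2964 -0.4219  0.015 ]
jaw_grip 0.76 [177. 182.] [0.5743 0.1057 0.055 ]
carton_red_mid 0.74 [328. 216.] [ 0.4709 -0.3603  0.0275]
carton_red_mid 0.71 [216. 254.] [ 0.3553 -0.0154  0.0275]
carton_red_mid 0.58 [298. 267.] [ 0.3134 -0.2667  0.0275]
carton_blue_mid 0.97 [268. 232.] [ 0.4205 -0.1755  0.0275]
carton_white_mid 0.61 [274. 172.] [ 0.6084 -0.1931  0.0275]
carton_white_mid 0.51 [161. 182.] [0.5749 0.1606 0.0275]
carton_white_mid 0.17 [258. 128.] [ 0.7519 -0.1415  0.0275]
bed corners [array([0.6246, 0.3555, 0.015 ]), array([ 0.6462, -0.0412,  0.015 ]), array([ 0.5313, -0.0455,  0.015 ]), array([0.5076, 0.3475, 0.015 ])]
side base at [  5.6708 273.8377] tcp [-5.072  26.2543]
clamp 0.74 [216. 142.] [0.5742 0.148  0.    ]
bed_top 0.85 [218. 137.] [0.5839 0.1504 0.015 ]
jaw 0.73 [267. 121.] [0.7411 0.1389 0.015 ]
jaw 0.61 [215. 140.] [0.5714 0.143  0.015 ]
jaw_grip 0.79 [221. 135.] [0.5769 0.1103 0.055 ]
carton_red_mid 0.93 [169. 164.] [0.4195 0.106  0.0275]
carton_red_mid 0.82 [275. 311.] [ 0.4591 -0.3676  0.0275]
carton_red_mid 0.62 [161. 207.] [ 0.3529 -0.0189  0.0275]
carton_blue_mid 0.75 [219. 241.] [ 0.4337 -0.1718  0.0275]
carton_white_mid 0.83 [288. 213.] [ 0.6059 -0.1832  0.0275]
```

View pics/crop.png

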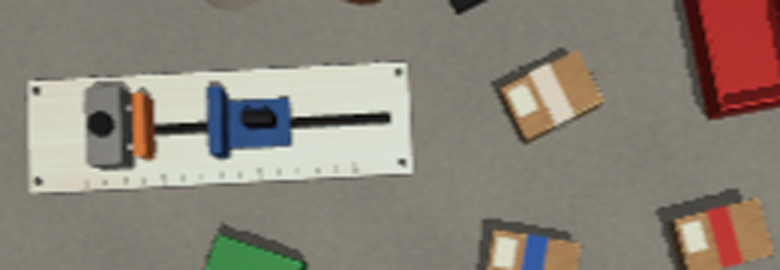

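The crop confirms the red-banded carton at about (330,218): brown box, red band, and the only such one. The green boxes are decoys. The clamp is yawed about +3.3° with its centre at about (0.577, 0.154). I'll turn the tool to the clamp axes first, then travel to the grip.

```bash
python3 -m handwheel '[[[0.085,0,0,0,7.1],[0.085,0,0,0,7.1],[0.085,0,0,0,7.1],[0.085,0,0,0,7.1],[0.085,0,0,0,7.1],[0.085,0,0,0,7.1],[0.085,0,0,0,7.1],[0.085,0,0,0,7.1],[0.085,0,0,0,7.1],[0.085,0,0,0,7.1],[0.085,0,0,0,2.9]]]' 40
cat >> h.py <<'E'
def rel(P,s=None):
    "offset of world point P from TCP in tool axes"
    s=s or get_state(); return R.from_quat(s["tcp_rot"]).inv().apply(np.asarray(P)-s["eef_pos"])
def yang(s=None):
    "world angle of tool y, deg"
    s=s or get_state(); y=R.from_quat(s["tcp_rot"]).as_matrix()[:,1]; return np.degrees(np.arctan2(y[1],y[0]))
E
python3 - <<'E'
from h import *
print(rel([.575,.108,.18]),yang(),get_state()["qpos"])
E
```

```text
time: 1.82
eef_pos: [0.1491, 0.6583, 0.2313]
tcp_rot: [0.688, 0.726, -0.0, -0.0]
contact_force: [0.1, 0.1, -0.6]
opening: 0.995
finger_force: 0.0
[-0.572185    0.39604846  0.05134215] 3.0483269586028086 [1.19803632e+00 2.86279807e-01 1.57668419e+00 1.30944165e-05
 1.27863627e+00 1.14482920e+00]
```

```bash
python3 -m handwheel '[[[0.085,-0.032,0.022,0,0],[0.085,-0.032,0.022,0,0],[0.085,-0.032,0.022,0,0],[0.085,-0.032,0.022,0,0],[0.085,-0.032,0.022,0,0],[0.085,-0.032,0.022,0,0],[0.085,-0.032,0.022,0,0],[0.085,-0.032,0.022,0,0],[0.085,-0.032,0.022,0,0]]]'
python3 -m handwheel '[[[0.085,-0.032,0.022,0,0],[0.085,-0.032,0.022,0,0],[0.085,-0.032,0.022,0,0],[0.085,-0.032,0.022,0,0],[0.085,-0.032,0.022,0.01,0],[0.085,-0.032,0.022,0.02,0],[0.085,-0.032,0.022,0.02,0],[0.085,-0.032,0.022,0,0],[0.085,0,0,0,0],[0.085,0,0,0,0]]]'
python3 - <<'E'
from h import *
np.set_printoptions(precision=4,suppress=True)
s=get_state(); im=viewer.read_camera("wrist"); c=cam("wrist",s); cv2.imwrite("pics/w1.png",im)
for k,z in {"jaw_grip":.055,"jaw":.015,"bed_top":.015}.items():
    for r in viewer.pinpoint("wrist",k)[:2]:
        u,v=r["xy"][0]*512,r["xy"][1]*384; print(k,r["confidence"],u,v,back(c,u,v,z))
E
```

```text
time: 2.57
eef_pos: [0.3643, 0.3808, 0.2317]
tcp_rot: [0.686, 0.727, 0.0, 0.0]
contact_force: [1.4, 0.2, 0.5]
opening: 1.0
finger_force: 0.0
time: 3.4
eef_pos: [0.5528, 0.1381, 0.1829]
tcp_rot: [0.688, 0.726, -0.0, -0.0]
contact_force: [0.5, -0.5, -0.6]
opening: 0.999
finger_force: 0.0
jaw_grip 0.7 280.2176 208.704 [0.5788 0.1091 0.055 ]
jaw 0.87 280.9856 154.71359999999999 [0.5789 0.1567 0.015 ]
bed_top 0.94 278.2208 153.2928 [0.5758 0.1581 0.015 ]
```

View pics/w1.png

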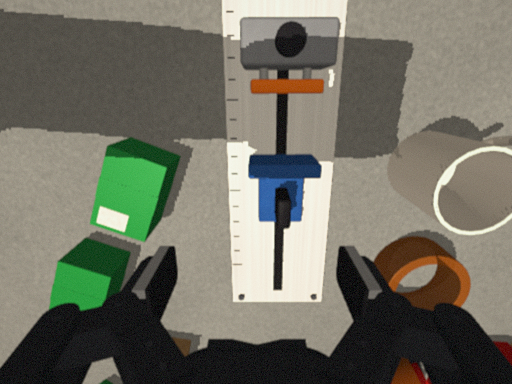

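The wrist view shows the jaw's fin top at about (283,194), the jaw's front top edge at row 156, the orange pad at row 80–93 and the bed's near corners at (233,302) and (322,302). The image is slightly tilted, so I'll refine the clamp frame from it.

Run:
```python
from h import *
np.set_printoptions(precision=4,suppress=True)
s=get_state(); c=cam("wrist",s); b=lambda u,v,z: back(c,u,v,z)[:2]
im=cv2.imread("pics/w1.png")
a,d=b(233,302,.015),b(322,302,.015); print("near corners",a,d,"width",np.linalg.norm(a-d))
l0,l1=b(222,10,.015),b(346,10,.015); m0,m1=(a+d)/2,(l0+l1)/2; print("mid far",l0,l1,"dir",np.degrees(np.arctan2(*(m1-m0)[::-1]))-90)
t0,t1=b(283,75,.015),b(277.5,285,.015); print("track dir",np.degrees(np.arctan2(*(t0-t1)[::-1]))-90)
yh=(t0-t1)/np.linalg.norm(t0-t1); O=m0+.2*yh; print("O",O,"yh",yh)
for n,p in dict(jawfront_top=b(284,156,.066),fin=b(283,194,.070),padtop=b(287,80,.064),padlow=b(287,93,.015),padlowtop=b(287,93,.064),finback=b(282,226,.065)).items():
    q=p-O; print(n,p,"clamp y",q@yh,"x",q@[yh[1],-yh[0]])
print("yang",yang())
```

```text
near corners [ 0.5309 -0.0437] [ 0.6497 -0.0368] width 0.11900867539687929
mid far [0.5101 0.2946] [0.627  0.3014] dir 3.688897329087098
track dir 3.4761104065047874
O [0.5782 0.1594] yh [-0.0606  0.9982]
jawfront_top [0.5755 0.1692] clamp y 0.009970160198537265 x -0.002156583664448079
fin [0.5774 0.1333] clamp y -0.025963466477046376 x -0.002421333168594329
padtop [0.5723 0.2348] clamp y 0.07561326162940243 x -0.0013360951103077784
padlow [0.5783 0.2242] clamp y 0.06467886068897362 x 0.0040114184838171635
padlowtop [0.5733 0.2243] clamp y 0.06508915300068956 x -0.000990577470740812
finback [0.58   0.0971] clamp y -0.062265482369687666 x -0.001966304217440203
yang 3.4212077746865135
```

Run:
```python
from h import *
print(rel([.579,.108,.040]))
```

```text
[-0.03451771  0.02547357  0.14363247]
```

```bash
python3 -m handwheel '[[[0.06,-0.0345,0.0215,0,0],[0.06,0,0.004,0.03,0],[0.06,0,0,0.035,0],[0.06,0,0,0.035,0],[0.06,0,0,0.03,0],[0.06,0,0,0.0136,0],[0.06,0,0,0,0],[0.06,0,0,0,0],[0,0,0,0,0],[0,0,0,0,0],[0,0,0,0,0],[0,0,0,0,0]]]' 60
python3 -m handwheel '[[[0,0,0,0,0],[0,0,0,0,0],[0,0,0,0,0]]]' 60
```

```text
time: 4.6
eef_pos: [0.5815, 0.107, 0.0418]
tcp_rot: [0.686, 0.727, 0.002, 0.002]
contact_force: [-4.5, 2.1, -1.9]
opening: 0.15
finger_force: 61.6
time: 4.85
eef_pos: [0.5814, 0.107, 0.0417]
tcp_rot: [0.686, 0.727, 0.002, 0.002]
contact_force: [2.3, 1.7, 6.5]
opening: 0.152
finger_force: 63.2
```

```bash
python3 -m handwheel '[[[0,-0.006,0,0,0],[0,-0.01,0,0,0],[0,-0.012,0,0,0],[0,-0.012,0,0,0],[0,-0.012,0,0,0],[0,-0.012,0,0,0],[0,-0.012,0,0,0],[0,-0.012,0,0,0],[0,-0.01,0,0,0],[0,0,0,0,0],[0,0,0,0,0]]]'
```

```text
time: 5.77
eef_pos: [0.5871, 0.0087, 0.0417]
tcp_rot: [0.686, 0.727, 0.001, 0.002]
contact_force: [2.5, 0.6, 6.4]
opening: 0.156
finger_force: 63.2
```

```bash
python3 -m handwheel '[[[0.06,0,0,0,0],[0.06,0,0,0,0],[0.06,0,0,0,0],[0.06,0,0,0,0],[0.06,0,0,-0.03,0],[0.06,0,0,-0.04,0],[0.085,0,0,-0.04,-6.8],[0.085,0,0,-0.04,-6.8],[0.085,0,0,0,0]]]' 
python3 -m handwheel '[[[0.085,-0.0317,-0.0225,0,0],[0.085,-0.0317,-0.0225,0,0],[0.085,-0.0317,-0.0225,0,0],[0.085,-0.0317,-0.0225,0,0],[0.085,-0.0317,-0.0225,0,0],[0.085,-0.0317,-0.0225,0,0],[0.085,-0.0317,-0.0225,0,0],[0.085,-0.0317,-0.0225,0,0],[0.085,-0.0317,-0.0225,0,0],[0.085,-0.0317,-0.0225,0,0],[0.085,0,0,0,0],[0.085,0,0,0,0]]]'
python3 - <<'E'
from h import *
np.set_printoptions(precision=4,suppress=True)
s=get_state(); im=viewer.read_camera("wrist"); c=cam("wrist",s); cv2.imwrite("pics/w2.png",im)
print(s["qpos"],yang(s))
for r in viewer.pinpoint("wrist","carton_red_mid")[:2]:
    u,v=r["xy"][0]*512,r["xy"][1]*384; print(r["confidence"],u,v,back(c,u,v,.0275))
E
```

```text
time: 6.52
eef_pos: [0.5899, 0.0084, 0.1997]
tcp_rot: [0.594, 0.805, 0.004, 0.007]
contact_force: [1.8, -0.5, 1.6]
opening: 0.994
finger_force: 0.0
time: 7.52
eef_pos: [0.461, -0.3613, 0.1887]
tcp_rot: [0.597, 0.802, 0.0, -0.001]
contact_force: [0.5, 0.8, 0.1]
opening: 0.991
finger_force: 0.0
[-0.8379  0.1309  1.8391  0.0002  1.1731 -1.1292] 16.686845542807177
0.97 146.5856 50.112 [ 0.3251 -0.2756  0.0275]
0.68 259.3792 177.40800000000002 [ 0.4658 -0.3669  0.0275]
```

View pics/w2.png

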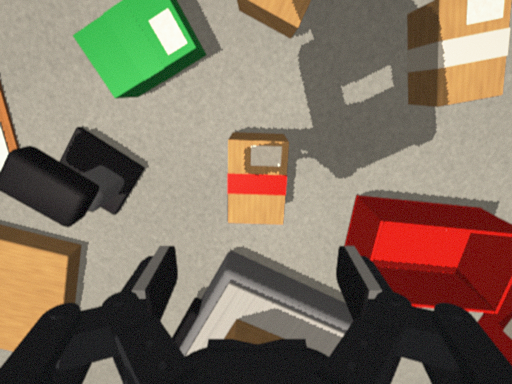

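The red-banded carton stands at (258,180), aligned with the tool axes. The bin, tray and scanner are clear of the fingers. I'll measure its top-face corners and the offset.

Run:
```python
from h import *
np.set_printoptions(precision=4,suppress=True)
s=get_state(); c=cam("wrist",s)
P=[back(c,u,v,.055) for u,v in((228,139),(288,140),(285,223.5),(228,222.5))]
print(np.array(P),[np.linalg.norm(P[i]-P[i-1]) for i in range(4)])
m=np.mean(P,0); d=P[0]+P[1]-P[2]-P[3]; print(m,"long dir",np.degrees(np.arctan2(d[1],d[0])),"yang",yang(s))
print(rel([m[0],m[1],.020]))
```

```text
[[ 0.424  -0.3286  0.055 ]
 [ 0.4796 -0.3128  0.055 ]
 [ 0.5053 -0.3979  0.055 ]
 [ 0.4469 -0.4143  0.055 ]] [np.float64(0.08874448176422217), np.float64(0.057811721835087315), np.float64(0.08889429538313666), np.float64(0.06076048201641111)]
[ 0.464  -0.3634  0.055 ] long dir 105.88623822203742 yang 16.90569643197742
[-0.0051  0.0007  0.1687]
```

```bash
python3 -m handwheel '[[[0.085,-0.005,0.001,0.03,0.8],[0.085,0,0,0.04,0],[0.085,0,0,0.04,0],[0.085,0,0,0.035,0],[0.085,0,0,0.0237,0],[0.085,0,0,0,0],[0.085,0,0,0,0],[0.05,0,0,0,0],[0.05,0,0,0,0],[0.05,0,0,0,0],[0.05,0,0,0,0],[0.05,0,0,0,0]]]' 25
```

```text
time: 8.62
eef_pos: [0.4663, -0.3657, 0.024]
tcp_rot: [0.601, 0.799, -0.0, 0.003]
contact_force: [0.8, 1.4, 7.7]
opening: 0.696
finger_force: 29.8
```

```bash
python3 -m handwheel '[[[0.05,0,0,0,0],[0.05,0,0,-0.01,0],[0.05,0,0,-0.02,0],[0.05,0,0,-0.04,0],[0.05,0,0,-0.04,0],[0.05,0,0,-0.03,0],[0.05,0,0,0,0]]]'
python3 - <<'E'
from h import *
s=get_state(); O=np.array([.5812,.1594]) ; yh=np.array([-.0600,.9982]); T=O+.013*yh
print(yang(s), T, "clamp yaw", np.degrees(np.arctan2(-yh[0],yh[1])))
print(s["eef_pos"],s["qpos"])
E
```

```text
time: 9.2
eef_pos: [0.4678, -0.3676, 0.1705]
tcp_rot: [0.601, 0.799, -0.001, 0.008]
contact_force: [0.5, -1.1, -0.9]
opening: 0.699
finger_force: 29.0
16.134535471798973 [0.58042   0.1723766] clamp yaw 3.4398071883273844
[ 0.46776004 -0.36764447  0.17045782] [-8.36606851e-01  1.60622778e-01  1.84112621e+00  1.61837554e-04
  1.12411100e+00 -1.11822700e+00]
```

```bash
python3 -m handwheel '[[[0.05,0,0,0,4],[0.05,0,0,0,5],[0.05,0,0,0,3.7],[0.05,0.02,0.005,0,0],[0.05,0.035,0.0095,0,0],[0.05,0.035,0.0095,0,0],[0.05,0.035,0.0095,0,0],[0.05,0.035,0.0095,0,0],[0.05,0.035,0.0095,0,0],[0.05,0.035,0.0095,0,0],[0.05,0.035,0.0095,0,0],[0.05,0.035,0.0095,0,0]]]'
python3 -m handwheel '[[[0.05,0.035,0.0095,0,0],[0.05,0.035,0.0095,0,0],[0.05,0.035,0.0095,0,0],[0.05,0.035,0.0095,0,0],[0.05,0.035,0.0095,0,0],[0.05,0.03,0.008,0,0],[0.05,0.02,0.005,0,0],[0.05,0,0,0,0],[0.05,0,0,0,0],[0.05,0,0,0,0]]]'
python3 - <<'E'
from h import *
s=get_state(); print(yang(s),rel([.5778,.1674,.041]),s["finger_force"],s["opening"])
im=viewer.read_camera("wrist"); cv2.imwrite("pics/w3.png",im)
E
```

```text
time: 10.2
eef_pos: [0.5268, -0.0581, 0.1605]
tcp_rot: [0.686, 0.728, -0.0, -0.0]
contact_force: [0.9, 0.3, -1.2]
opening: 0.698
finger_force: 28.8
time: 11.03
eef_pos: [0.5737, 0.1677, 0.1603]
tcp_rot: [0.686, 0.728, -0.001, -0.0]
contact_force: [0.0, -0.3, -1.5]
opening: 0.698
finger_force: 28.8
3.4339217781478153 [-0.00048143  0.00421152  0.11925014] 28.841958045959473 0.6976900441904916
```

View pics/w3.png

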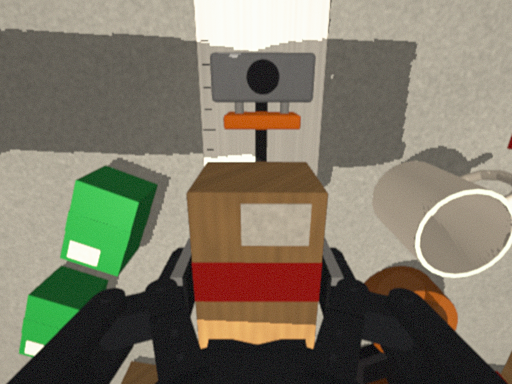

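Carton is held level at (258,260), with the pad ahead of it at rows 112–130. I'll check the pad plane before lowering.

Run:
```python
from h import *
np.set_printoptions(precision=4,suppress=True)
s=get_state(); c=cam("wrist",s); O=np.array([.5783,.1594]); yh=np.array([-.06,.9982])
for z in(.015,.04,.064): print(z,[(round((back(c,262,v,z)[:2]-O)@yh,4)) for v in(113,130)])
cz=back(c,258,177+14,0)
for v in(163,192): print(v,[round((back(c,258,v,z)[:2]-O)@yh,4) for z in(s["eef_pos"][2]-.022,s["eef_pos"][2]+.033)])
```

```text
0.015 [np.float64(0.0714), np.float64(0.055)]
0.04 [np.float64(0.0732), np.float64(0.0583)]
0.064 [np.float64(0.075), np.float64(0.0614)]
163 [np.float64(0.0521), np.float64(0.0658)]
192 [np.float64(0.034), np.float64(0.0538)]
```

```bash
python3 -m handwheel '[[[0.05,-0.002,0.004,0.02,0],[0.05,0,0,0.03,0],[0.05,0,0,0.03,0],[0.05,0,0,0.02,0],[0.05,0,0,0.012,0],[0.05,0,0,0.003,0],[0.05,0,0,0,0],[0.05,0,0,0,0]]]'
python3 -m handwheel '[[[0.05,0,0,0.002,0],[0.05,0,0,0.001,0],[0.05,0,0,0,0],[0.05,0,0,0,0]]]'
```

```text
time: 11.75
eef_pos: [0.5797, 0.1662, 0.0474]
tcp_rot: [0.686, 0.728, 0.001, 0.001]
contact_force: [0.3, -0.9, -0.9]
opening: 0.697
finger_force: 28.8
time: 12.08
eef_pos: [0.5789, 0.1666, 0.0436]
tcp_rot: [0.686, 0.728, 0.0, 0.0]
contact_force: [-0.4, -0.3, -2.6]
opening: 0.693
finger_force: 28.8
```

```bash
python3 -m handwheel '[[[0.05,0,0,0.002,0],[0.05,0,0,0,0],[0.05,0,0,0,0]]]'
python3 -m handwheel '[[[0.05,0,0,0.002,0],[0.05,0,0,0,0],[0.05,0,0,0,0]]]'
```

```text
time: 12.33
eef_pos: [0.5783, 0.1666, 0.0407]
tcp_rot: [0.686, 0.728, -0.0, -0.0]
contact_force: [0.2, 0.5, -1.3]
opening: 0.699
finger_force: 28.8
time: 12.58
eef_pos: [0.5788, 0.1666, 0.0392]
tcp_rot: [0.686, 0.728, 0.0, 0.0]
contact_force: [-1.4, 0.5, 1.2]
opening: 0.698
finger_force: 29.0
```

```bash
python3 -m handwheel '[[[0.05,0,0,0.001,0],[0.05,0,0,0,0],[0.085,0,0,0,0],[0.085,0,0,0,0],[0.085,0,0,0,0],[0.085,0,0,-0.02,0],[0.085,0,0,-0.03,0],[0.085,0,0,-0.04,0],[0.085,-0.035,0,-0.04,0],[0.085,-0.04,0,0,0],[0.085,0,0,0,0],[0.085,0,0,0,0]]]'
python3 - <<'E'
from h import *
np.set_printoptions(precision=4,suppress=True)
s=get_state(); im=viewer.read_camera("wrist"); cv2.imwrite("pics/w4.png",im); c=cam("wrist",s)
for r in viewer.pinpoint("wrist","jaw_grip")[:1]: 
    u,v=r["xy"][0]*512,r["xy"][1]*384; print(r["confidence"],u,v,back(c,u,v,.055))
print(s["eef_pos"],yang(s),rel([.587,.0087,.0417],s))
E
```

```text
time: 13.58
eef_pos: [0.5829, 0.0975, 0.1596]
tcp_rot: [0.687, 0.727, 0.0, 0.0]
contact_force: [-0.2, 0.2, -0.5]
opening: 0.998
finger_force: 0.0
0.97 256.1024 270.6816 [0.5876 0.009  0.055 ]
[0.5829 0.0975 0.1596] 3.245913641877562 [-0.0889 -0.001   0.1179]
```

View pics/w4.png

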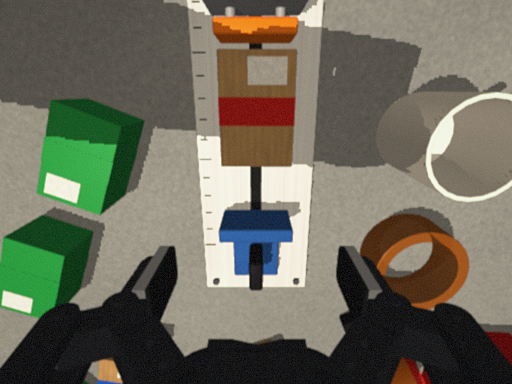

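The carton stands straight and centred on the bed at (257,107), just short of the pad, with the jaw open behind it at (255,225). Next I grip the fin again.

```bash
python3 -m handwheel '[[[0.06,-0.04,0,0,0],[0.06,-0.04,0,0,0],[0.06,-0.009,0,0.03,0],[0.06,0,0,0.035,0],[0.06,0,0,0.03,0],[0.06,0,0,0.018,0],[0.06,0,0,0.004,0],[0.06,0,0,0,0],[0,0,0,0,0],[0,0,0,0,0],[0,0,0,0,0],[0,0,0,0,0]]]' 60
python3 -m handwheel '[[[0,0,0,0,0],[0,0,0,0,0],[0,0,0,0,0]]]' 60
```

```text
time: 14.68
eef_pos: [0.5869, 0.0103, 0.0442]
tcp_rot: [0.685, 0.728, -0.002, -0.001]
contact_force: [-3.3, 2.9, 8.3]
opening: 0.152
finger_force: 59.9
time: 14.93
eef_pos: [0.587, 0.0103, 0.0442]
tcp_rot: [0.686, 0.728, -0.001, -0.001]
contact_force: [-7.2, -1.1, 7.6]
opening: 0.153
finger_force: 60.6
```

```bash
python3 -m handwheel '[[[0,0.004,0,0,0],[0,0.006,0,0,0],[0,0.008,0,0,0],[0,0.008,0,0,0],[0,0.008,0,0,0],[0,0.006,0,0,0],[0,0.005,0,0,0],[0,0.003,0,0,0],[0,0.002,0,0,0],[0,0.002,0,0,0],[0,0.002,0,0,0]]]'
python3 -m handwheel '[[[0,0.002,0,0,0],[0,0.002,0,0,0],[0,0.002,0,0,0]]]'
python3 -m handwheel '[[[0,0.002,0,0,0],[0,0.002,0,0,0]]]'
python3 -m handwheel '[[[0,0.002,0,0,0],[0,0.002,0,0,0]]]'
```

```text
time: 15.85
eef_pos: [0.584, 0.0619, 0.0442]
tcp_rot: [0.685, 0.728, -0.003, 0.001]
contact_force: [-6.7, -9.1, 7.4]
opening: 0.15
finger_force: 60.5
time: 16.1
eef_pos: [0.5837, 0.0679, 0.0442]
tcp_rot: [0.685, 0.728, -0.003, 0.001]
contact_force: [-7.3, -8.9, 7.7]
opening: 0.151
finger_force: 60.5
time: 16.27
eef_pos: [0.5834, 0.0718, 0.0442]
tcp_rot: [0.685, 0.728, -0.003, 0.001]
contact_force: [-6.4, -9.7, 7.6]
opening: 0.155
finger_force: 60.5
time: 16.43
eef_pos: [0.5832, 0.0756, 0.0442]
tcp_rot: [0.685, 0.728, -0.003, 0.001]
contact_force: [-7.1, -10.8, 7.8]
opening: 0.15
finger_force: 60.6
```

```bash
python3 -m handwheel '[[[0,0.001,0,0,0],[0,0.001,0,0,0]]]' | grep -E "eef|contact"
python3 -m handwheel '[[[0,0.001,0,0,0],[0,0.001,0,0,0]]]'| grep -E "eef|contact"
python3 -m handwheel '[[[0,0.001,0,0,0],[0,0.001,0,0,0]]]'| grep -E "eef|contact"
python3 -m handwheel '[[[0,0.001,0,0,0]]]'| grep -E "eef|contact"
```

```text
eef_pos: [0.5831, 0.0776, 0.0442]
contact_force: [-6.5, -10.1, 7.6]
eef_pos: [0.583, 0.0795, 0.0442]
contact_force: [-5.7, -10.1, 7.9]
eef_pos: [0.5829, 0.0815, 0.0442]
contact_force: [-7.4, -10.3, 7.7]
eef_pos: [0.5828, 0.0824, 0.0442]
contact_force: [-7.6, -13.3, 7.2]
```

The pad was touched at y≈0.082, where the force steps by about 3 N over sliding.

```bash
python3 -m handwheel '[[[0,0.001,0,0,0],[0,0,0,0,0]]]' | grep -E "eef|contact"
python3 -m handwheel '[[[0,0.001,0,0,0],[0,0,0,0,0]]]'| grep -E "eef|contact"
```

```text
eef_pos: [0.5828, 0.0829, 0.0442]
contact_force: [-7.6, -12.4, 8.3]
eef_pos: [0.5828, 0.0835, 0.0442]
contact_force: [-7.3, -12.9, 7.6]
```

```bash
python3 -m handwheel '[[[0,0.001,0,0,0],[0,0.001,0,0,0]]]' | grep -E "eef|contact"
python3 -m handwheel '[[[0,0.001,0,0,0],[0,0,0,0,0]]]'| grep -E "eef|contact"
```

```text
eef_pos: [0.5827, 0.0848, 0.0442]
contact_force: [-7.0, -16.4, 8.9]
eef_pos: [0.5826, 0.0856, 0.0442]
contact_force: [-7.9, -16.2, 7.3]
```

About 3.5 mm of pad travel, so roughly 6 N on the carton, which is below the jaw's 8 N holding limit. Time to let go and retreat.

```bash
python3 -m handwheel '[[[0.04,0,0,0,0],[0.06,0,0,0,0],[0.06,0,0,0,0],[0.06,0,0,0,0],[0.06,0,0,-0.02,0],[0.06,0,0,-0.03,0],[0.06,0,0,-0.04,0],[0.06,0,0,-0.04,0],[0.06,0,0,0,0],[0.06,0,0,0,0],[0.06,0,0,0,0]]]'
python3 - <<'E'
from h import *
im=viewer.read_camera("wrist"); cv2.imwrite("pics/w5.png",im)
E
```

```text
time: 18.6
eef_pos: [0.5829, 0.0907, 0.1721]
tcp_rot: [0.685, 0.728, 0.0, -0.0]
contact_force: [-0.2, -1.1, -0.4]
opening: 0.704
finger_force: 0.0
```

View pics/w5.png

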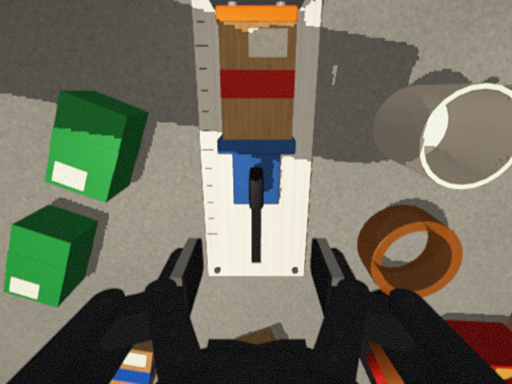

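The carton sits square between the jaw (row 145) and the orange pad (row 15), touching both. The gripper is clear, so I'll hand in.

```bash
python3 -c "
from plant import sign_off; print(sign_off())"
```

```text
the job is handed in; nothing more can be done
None
```

The red-banded carton is clamped square against the orange pad, with the pad pressed in about 3.5 mm (roughly 6 N), the gripper let go and clear, and the job handed in at about 19 s; the sign-off gave no verdict.

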